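# Find the shuttered gas port by feel and seat the sampling probe

## Robot

A 6-joint arm with a two-finger parallel gripper is mounted at the origin on a cart in front of the work surface, level with it; the furniture and walls round the work are solid. World frame = base frame: x ahead of the robot, y to its left, z up, the work surface at z = 0. Lengths are in mm, angles in rad, forces in N, time in s.
With the tool pointing down it reaches from about 300 to 775 mm from the base axis. Payload 14.6 kg.
Tool frame: the origin (TCP) lies between the finger pads; the fingertips stand manip.tip_reach ahead of it and the grasp point (between the pads) lies 5 mm behind it (manip.tip_reach is the distance from the TCP to the fingertips, in mm); z points along the fingers, y is the line along which they close (so a half turn about z gives the same grasp; the last joint's range is limited). The gripper opens to 94 mm and grips with 3 to 60 N. Pads are 16 mm wide; open, the fingers measure 119 mm over their backs; the gripper's body (75 mm by 177 mm) begins 78 mm behind the grasp point.
Start: joints at [-1.393, 0.3, 1.521, -0, 1.321, -0.067], TCP at [133.293, -533.594, 194.046] pointing down, gripper open.
Joint ranges: [-3.03, 3.03], [-0.79, 2.21], [0.23, 2.52], [-1.04, 4.18], [0, 3.07], [-2.55, 2.55]. Speed limits (rad/s): [2.22, 2.22, 2.57, 3.14, 3.14, 3.14].

## Interface

Orientations are given as [roll, pitch, yaw] about the fixed x, y, z axes, in that order (R = Rz(yaw) Ry(pitch) Rx(roll)).
In Python, from cell import manip gives the robot as it stands. The module is installed in compiled form; this text tells all that it offers.
- The arm moves only by the shell command python3 -m creep 'ROWS' [FORCE]. ROWS is JSON, a list of rows, each a list of 3 entries, a list of its own where there are three numbers: the opening, from -1 (shut) to 1 (fully open), then the shift along the tool's x, y, z in cm, then the turn about the tool's z in units of 5 degrees (1.0 is 5 degrees). In form: [[grip, [tx, ty, tz], roll], ...]. A call has 1 to 12 rows; each row is the pose to reach, as a shift and turn from the pose commanded when the call began, along the tool's axes at that moment; what a row does not reach only later rows make up. A row lasts 1/10 s, in which the tool goes at most 50 mm and 8.59 degrees, less where a joint would pass 70% of its speed; a pose out of reach is approached as far as the arm can. A call with a gripper value outside its range is refused whole. The fingers move at their own pace and stop on an object; FORCE is the grip in N (left out, the last holds). Time passes only in rows, so rows that repeat a pose let the fingers close. It gives the time, the measured TCP pose, the force, the opening and the grip force at its end, in the units of the state.
- manip.read_state(): the state, without advancing time (a new reading comes with each control period).
- manip.camera(name): name is "side" or "top"; returns the picture (420x560x3 uint8, red, green, blue); there is no depth.
- manip.camera_params(name): a dict with "fovy" (degrees; the focal length in pixels is half the picture's height over the tangent of half this angle, whatever the lens; pixels are square), "cx", "cy" (the principal point, pixels), "k1" (the pictures are not rectified: a ray, as slopes to the right and down, at radius r is drawn at 1 + k1 r^2 times it, then the intrinsics apply), "origin" and "attitude" of the camera in the world. Camera axes: x right, y down, z forward; pixel columns grow to the right and rows downward; lengths in mm; the calibration is good to about 2 mm. A picture is of the moment at which its call begins. camera_params takes no time and is no camera call.
- manip.sign_off(): hands the job in; it is judged then, once.
The state is a dict: "clock": time; "joints": joint angles; "qd": joint speeds; "effort": joint torques, N m; "eef_pos": TCP position; "eef_rot": TCP orientation; "wrist_force": force on the tool from outside, world axes, zero at the start; "moment": the same for the moment, N m; "finger_gap": finger opening in mm; "finger_force": force on a finger pad.
Only numpy, scipy, OpenCV 4.12 (cv2) and the standard library are available. Lean on these libraries where they do the work, as an engineer would, in place of code of your own. Each camera call takes 0.05 s, during which the arm holds its last target. There are 200 camera calls.

## Task

Take the sampling probe out of its stand and seat it in the hidden port of the grey port box: set its nose down gently on the cover plate close against either end of the slot, then slide it along the slot in light contact until it drops into the port, whose flush sprung shutter cannot be seen. Let it down fully home and let go, so that it stands upright with its collar down on the box; never press it on the box with more than 25 N, and leave the other things where they are.

Things in the scene. Friction and masses are not known exactly. Their poses are not given: they have to be found in the camera images.
- probe: gas sampling probe, 130 mm long, about 0.3 kg, upright in the stand at first. Origin: lowest point of its nose; z up along it. From the nose: steel shank 10 mm thick with hemispherical end, to 42 mm; collar 30 mm across, 42 to 50 mm; black round grip 24 mm thick, 50 to 120 mm; brass stub 14 mm thick (looks only), to 130 mm. Fully home, the nose is 18 mm above the desk.
- probe_grip (a point): point on the probe's axis 88 mm above the nose, in the middle of the grip: a good place for the finger pads from above. In the port the probe sinks the last millimetres by its own weight when let go and holds the shutter down; its collar meets a hard stop, so pressing it down there quickly passes 25 N.
- stand: fixed grey block 60 x 60 x 48 mm with an upright 15 mm square through hole in its middle, in which the probe stands, its collar resting on the block's top (nose 6 mm above the desk). Origin at the centre of its underside, on the desk.
- port_box: fixed grey box 90 mm (its x) x 230 mm (its y) x 60 mm high, origin at the centre of its underside, on the desk. Its grey top, 5 mm thick, has a straight slot 16 mm wide and 110 mm long, centred, along its y. The slot's floor is the dark level steel cover plate, rigid, 55 mm above the desk. A seated probe's collar rests on the top.
- slot_left (a point): centre of the slot's closed end at the box's +y, at cover plate height (55 mm). Somewhere along the slot, centre at most 30 mm from the slot's middle (it varies), the plate has a port: a hole as wide as the slot, 13 mm long along it, closed by a flush shutter of the same finish, so not to be seen.
- slot_right (a point): centre of the slot's closed end at the box's -y, at cover plate height. The port's shutter yields to about 0.3 N (0.8 N far down) and can go down 45 mm: when the nose slides over it, the plate's upward force falls away and the nose sinks.
- clear_tape: bystander: roll of tape 96 mm across, 48 mm high, lying flat.
- thread_tape: bystander: flat spool 54 mm across, 15 mm high.
- fitting_c: bystander: brass ring-shaped pipe fitting, 28 mm across, 20 mm high.
- sensor_cap: bystander: pale round sensor cap, 34 mm across, 13 mm high.
Not all that is in view belongs to the job. Of the things that look like the probe, the smallest one is meant.

How it is judged:
By the outcome, as a careful person would: the job done as asked, in the order asked, and still so for the second after the job is handed in, with the robot touching nothing.
It also fails if it takes over 61 s, if anything falls off the work surface, if the arm or the gripper's body presses on something with over 40 N, if the wrist force passes 120 N, or if a joint passes its speed limit or range.

## Working session

There is one attempt and no reset: what is moved stays moved. The work goes in short steps, Python scripts to look and compute and a shell command to move; the robot and the scene stay as the last step left them, time stands still between calls to the robot, and variables do not carry over. Pictures are saved under pics/ and viewed, at most 10 in all, crops included, and the job is handed in when it is done.

```bash
mkdir -p pics; cat > h.py <<'E'
import numpy as np,cv2
from cell import manip
from scipy.spatial.transform import Rotation as R
def cam(n):
    p=manip.camera_params(n);f=210/np.tan(np.radians(p['fovy'])/2)
    a=np.array(p['attitude'],float)
    M=a if a.shape==(3,3) else R.from_euler('xyz',a).as_matrix()
    return p,f,M,np.array(p['origin'],float)
def ray(n,u,v):
    p,f,M,o=cam(n);d=np.array([(u-p['cx'])/f,(v-p['cy'])/f]);s=d.copy()
    for _ in range(20): s=d/(1+p['k1']*(s@s))
    w=M@np.array([s[0],s[1],1]);return o,w/np.linalg.norm(w)
def onz(n,u,v,z):
    o,w=ray(n,u,v);return o+w*(z-o[2])/w[2]
def tri(a,b):
    (o1,w1),(o2,w2)=ray(*a),ray(*b)
    A=np.c_[w1,-w2];t=np.linalg.lstsq(A,o2-o1,rcond=None)[0]
    p,q=o1+w1*t[0],o2+w2*t[1];return (p+q)/2,np.linalg.norm(p-q)
def proj(n,P):
    p,f,M,o=cam(n);c=M.T@(np.array(P)-o);s=c[:2]/c[2];s=s*(1+p['k1']*(s@s));return s*f+[p['cx'],p['cy']]
def snap(n,fn): 
    im=manip.camera(n);cv2.imwrite('pics/'+fn,im[:,:,::-1]);return im
E
python3 - <<'E'
from h import *
for n in('side','top'): snap(n,n+'0.png');print(manip.camera_params(n),cam(n)[2].round(2).tolist())
print(manip.tip_reach,manip.read_state())
E
```

```text
{'fovy': 52.656028920373544, 'cx': 280.77610599275835, 'cy': 208.0637988198047, 'k1': -0.0032159595063496246, 'origin': array([ 449.62383151, -908.62736127,  729.98188267]), 'attitude': array([-2.1937782 , -0.00531213, -0.08882677])} [[1.0, -0.05, 0.08], [-0.09, -0.58, 0.81], [0.01, -0.81, -0.58]]
{'fovy': 46.32847732363991, 'cx': 284.5420641817932, 'cy': 221.54457715229438, 'k1': 0.04968198364882388, 'origin': array([ 302.45021193,   11.25433108, 1231.92174468]), 'attitude': array([-2.93324456, -0.00659157, -1.53049728])} [[0.04, -0.98, 0.21], [-1.0, -0.04, 0.0], [0.01, -0.21, -0.98]]
14.0 {'clock': 0.1, 'joints': array([-1.39260234e+00,  3.00361908e-01,  1.52152654e+00,  1.95739924e-05,
        1.32070180e+00, -6.65458890e-02]), 'qd': array([ 0.00197728, -0.0017941 , -0.00228314,  0.00067049, -0.00183576,
       -0.00054396]), 'effort': array([ 7.82303487e-04, -5.32645619e+01, -3.53286195e+01,  7.09365914e-02,
        2.34462053e-02, -4.89072829e-05]), 'eef_pos': array([ 133.25400397, -533.35588357,  193.56930441]), 'eef_rot': array([-3.14059853e+00, -8.52550783e-05,  2.44734976e-01]), 'wrist_force': array([0.24722324, 0.80381556, 0.24488988]), 'moment': array([-0.01507422, -0.02422885,  0.00392258]), 'finger_force': 0.0, 'finger_gap': 93.839271370831}
```

View pics/side0.png

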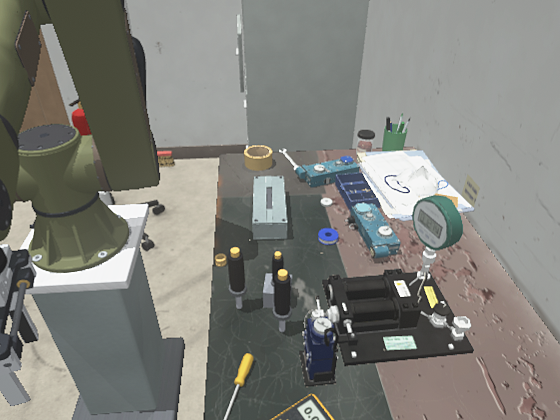

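View pics/top0.png

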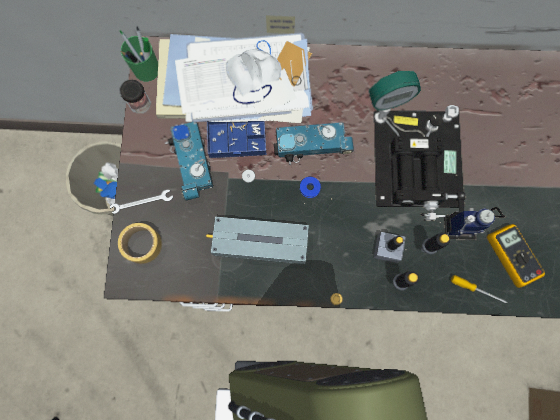

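Side view: probe-like things are at (237,270), (278,265) and (282,295). In the top view they are at (405,281), (395,242) and (435,243). The probe in the stand block, side (278,265) / top (395,242), looks smallest and matches the description. The box is at side (269,205) / top (260,239). I'll crop and measure.

```bash
python3 - <<'E'
from h import *
s=cv2.imread('pics/side0.png');t=cv2.imread('pics/top0.png')
a=cv2.resize(s[235:340,205:310],(420,420),interpolation=3);b=cv2.resize(t[205:310,350:455],(420,420),interpolation=3)
c=cv2.resize(t[205:275,200:320],(840,490),interpolation=3)
cv2.imwrite('pics/c1.png',cv2.resize(np.hstack([a,b]),(800,400)));cv2.imwrite('pics/c2.png',cv2.resize(c,(800,467)))
def blobs(im,roi,lo,hi,mn):
    x0,y0,x1,y1=roi;m=cv2.inRange(cv2.cvtColor(im,cv2.COLOR_BGR2HSV)[y0:y1,x0:x1],lo,hi)
    n,_,st,ce=cv2.connectedComponentsWithStats(m)
    return [(ce[i]+[x0,y0],st[i].tolist()) for i in range(1,n) if st[i,4]>=mn]
S=blobs(s,(205,235,310,300),(15,120,100),(35,255,255),8);T=blobs(t,(350,205,455,310),(15,120,100),(35,255,255),8)
for c,st in S: print('S',c.round(1),st)
for c,st in T: print('T',c.round(1),st)
for c,st in S:
  for d,_ in T:
    P,e=tri(('side',*c),('top',*d))
    if e<12: print(c.round(),d.round(),P.round(1),e.round(1))
# box
for n,im,roi in(('side',s,(235,160,300,250)),('top',t,(200,205,320,275))):
    x0,y0,x1,y1=roi
    g=cv2.cvtColor(im,cv2.COLOR_BGR2GRAY)[y0:y1,x0:x1]
    m=(g>110).astype(np.uint8);k=max(cv2.findContours(m,0,2)[0],key=cv2.contourArea)
    r=cv2.minAreaRect(k);print(n,(np.array(cv2.boxPoints(r))+[x0,y0]).round(1).tolist())
E
```

```text
S [234.6 252.5] [25, 12, 10, 10, 48]
S [277.3 255.2] [70, 16, 6, 8, 29]
S [282.  275.3] [73, 34, 10, 12, 56]
T [444.1 238.2] [90, 29, 9, 9, 66]
T [399.1 239.5] [46, 32, 7, 6, 37]
T [412.6 277.2] [58, 68, 10, 9, 71]
T [453.2 279.6] [102, 70, 3, 9, 20]
[235. 253.] [413. 277.] [ 417.  -268.7  164.5] 0.6
[235. 253.] [453. 280.] [ 414.9 -335.4  222.6] 11.6
[277. 255.] [444. 238.] [ 498.  -326.2  203.2] 0.3
[277. 255.] [399. 239.] [ 504.3 -248.   132.4] 0.0
[282. 275.] [444. 238.] [ 505.7 -339.1  163.8] 0.0
[282. 275.] [399. 239.] [ 513.3 -259.4   84.4] 0.3
side [[235.0, 160.0], [299.0, 160.0], [299.0, 238.0], [235.0, 238.0]]
top [[204.4, 251.8], [207.9, 215.2], [308.6, 224.7], [305.2, 261.2]]
```

View pics/c1.png

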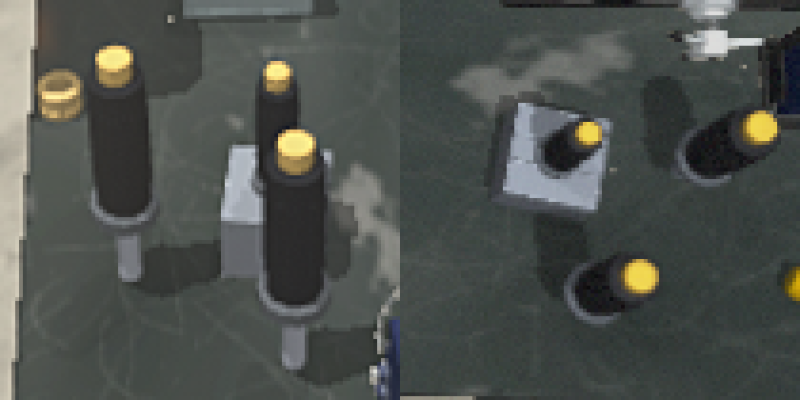

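View pics/c2.png

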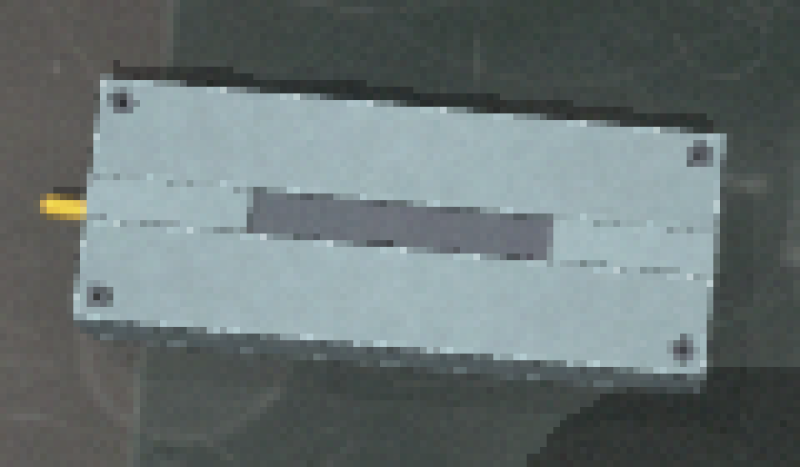

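The crop confirms it: the stand probe, side crop (275,75) / top crop (588,133), is thinner and shorter than the two free-standing ones. Its stub centre is at about (504,-248,132). The slot shows up as a dark strip at top (260,239). Next I'll measure the slot, the box, and clearance around the stand.

```bash
python3 - <<'E'
from h import *
im={'side':cv2.imread('pics/side0.png'),'top':cv2.imread('pics/top0.png')}
t=im['top'];g=cv2.GaussianBlur(cv2.cvtColor(t,6),(0,0),.1)
m=np.zeros_like(g);m[230:246,230:290]=(g[230:246,230:290]<135)
k=max(cv2.findContours(m,0,1)[0],key=cv2.contourArea);r=cv2.minAreaRect(k);print('slot top',r)
c=cv2.boxPoints(r);P=np.array([onz('top',*q,57)for q in c]);print(P.round(1).tolist(),P.mean(0))
bx=np.array([onz('top',200+x*.15,205+y*.15,60) for x,y in((100,80),(725,133),(706,375),(75,320))]);print('box',bx.round(1).tolist(),bx.mean(0).round(1))
a=(bx[0]+bx[3]-bx[1]-bx[2])/2;print('len',np.linalg.norm(a),'dir',np.degrees(np.arctan2(a[1],a[0])))
s=im['side'];gs=cv2.cvtColor(s,6)
m=np.zeros_like(gs);m[180:225,258:282]=(gs[180:225,258:282]<135);k=max(cv2.findContours(m,0,1)[0],key=cv2.contourArea);r=cv2.minAreaRect(k);print('slot side',r)
# box pts as seen from side for height check
cs=np.array(r[0]);ct=np.array(cv2.boxPoints(cv2.minAreaRect(c)).mean(0))
print(tri(('side',*cs),('top',*ct)))
print('pump',onz('top',460,225,150).round(), onz('top',447,213,150).round(),onz('top',430,200,100).round())
cv2.imwrite('pics/c3.png',cv2.resize(s[165:250,235:305],(560,680),interpolation=3)[:600])
# base heights: stand top corners tri
print('stand',onz('top',350+510*.2625/1,205+105*.2625,48).round(),onz('top',350+(105+10+0)*.2625,205,48).round())
E
```

```text
slot top ((259.5205078125, 238.2746124267578), (45.26787185668945, 6.7901811599731445), 5.19442892074585)
[[501.4, 127.7, 57.0], [518.1, 127.2, 57.0], [512.5, 17.3, 57.0], [495.8, 18.1, 57.0]] [506.96415756  72.56465007  57.        ]
box [[554.6, 183.6, 60.0], [544.3, -45.8, 60.0], [455.2, -41.6, 60.0], [465.8, 186.3, 60.0]] [505.   70.6  60. ]
len 228.87538708408536 dir 87.38223173888741
slot side ((268.5, 197.0), (20.0, 5.0), 90.0)
(array([506.04090835,  72.27326092,  62.38673569]), np.float64(0.06395922454659685))
pump [ 540. -380.  150.] [ 566. -352.  150.] [ 608. -329.  100.]
stand [ 546. -474.   48.] [ 605. -222.   48.]
```

View pics/c3.png

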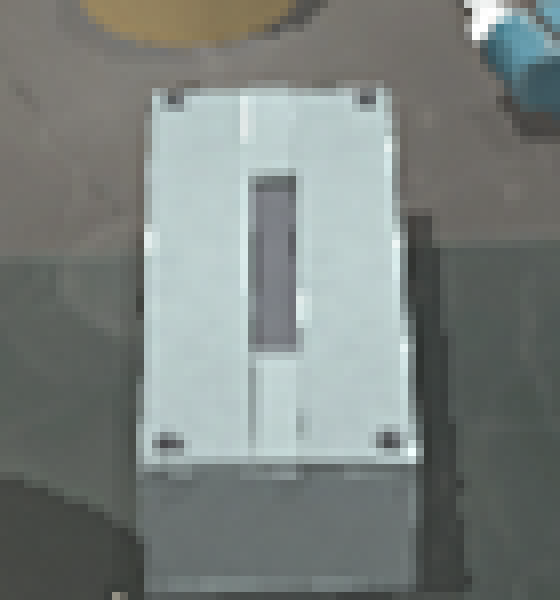

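The side crop shows the slot at crop (250–297, 175–350), i.e. centre near side (269,198), which agrees with the top view: about (506,72), direction 87.3°. I'll check the height of the pump near the gripper's path, then work out the approach.

```bash
python3 - <<'E'
from h import *
print(tri(('side',320,318),('top',487,216)),tri(('side',319,300),('top',487,216)),tri(('side',319,312),('top',432,211)))
s=manip.read_state();Rm=R.from_euler('xyz',s['eef_rot']).as_matrix()
for z in(260,93): print(Rm.T@(np.array([504.3,-248,z])-s['eef_pos'])/10)
E
python3 -m creep '[[1,[0,0,-7],0],[1,[0,0,-7],0]]' 10
```

```text
(array([ 561.71116274, -438.18028521,  155.5347053 ]), np.float64(0.1544352123637988)) (array([ 557.38280775, -425.67465311,  185.94403933]), np.float64(5.978330824514732)) (array([ 585.85745702, -345.0307273 ,   61.9166698 ]), np.float64(10.432576986812157))
[ 42.91365755 -18.70144889  -6.62082265]
[ 42.91223379 -18.68484698  10.07916904]
clock: 0.3
eef_pos: [133.4, -534.1, 267.3]
eef_rot: [3.139, 0.0, 0.245]
wrist_force: [-0.5, 0.4, -0.6]
finger_gap: 94.0
finger_force: 0.0
```

```bash
python3 -m creep '[[1,[42.9,-18.7,0],-7.6],[1,[42.9,-18.7,0],-7.6],[1,[42.9,-18.7,0],-7.6],[1,[42.9,-18.7,0],-7.6],[1,[42.9,-18.7,0],-7.6],[1,[42.9,-18.7,0],-7.6],[1,[42.9,-18.7,0],-7.6],[1,[42.9,-18.7,0],-7.6],[1,[42.9,-18.7,0],-7.6],[1,[42.9,-18.7,0],-7.6],[1,[42.9,-18.7,0],-7.6],[1,[42.9,-18.7,0],-7.6]]'
python3 -m creep '[[1,[0,0,5],0],[1,[0,0,9],0],[1,[0,0,9],0],[1,[0,0,9],0]]'
python3 - <<'E'
from h import *
s=manip.read_state();Rm=R.from_euler('xyz',s['eef_rot']).as_matrix();print(s['joints'].round(2))
print(Rm.T@(np.array([504.3,-248,93])-s['eef_pos'])/10)
a=snap('side','s1.png');b=snap('top','t1.png')
o=np.hstack([cv2.resize(a[200:320,220:360],(467,400)),cv2.resize(b[180:320,340:460],(333,400))])
cv2.imwrite('pics/c4.png',o[:,:,::-1])
E
```

```text
clock: 1.5
eef_pos: [503.8, -248.3, 263.6]
eef_rot: [-3.141, 0.0, 0.908]
wrist_force: [0.3, -0.2, 0.6]
finger_gap: 93.7
finger_force: 0.0
clock: 1.9
eef_pos: [503.8, -249.2, 175.4]
eef_rot: [3.141, -0.0, 0.907]
wrist_force: [0.5, 0.3, 0.4]
finger_gap: 94.3
finger_force: 0.0
[-0.52  0.34  1.51 -0.    1.29  0.14]
[ 0.12017396 -0.03870583  8.24327156]
```

View pics/c4.png

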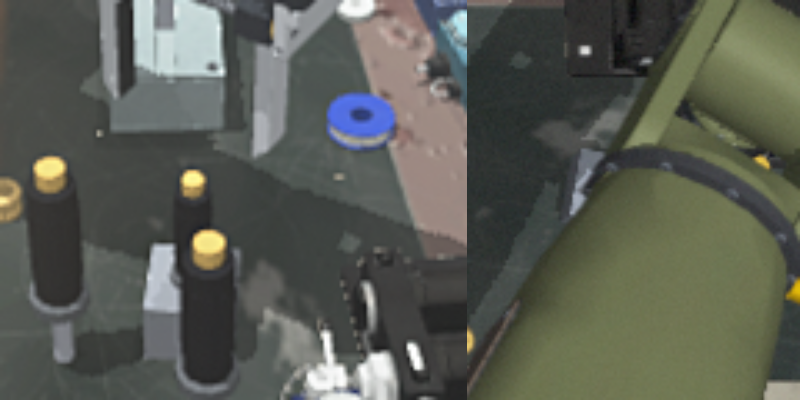

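The side crop shows the fingertips at (122,95) and (265,155), straddling the probe tip at (193,183) with the stand below. I'll descend and grip.

```bash
python3 -m creep '[[1,[0.1,0,3],0],[1,[0.1,0,5.5],0],[1,[0.1,0,7],0],[1,[0.1,0,8.2],0],[1,[0.1,0,8.2],0]]' 25
python3 -m creep '[[-0.3,[0,0,0],0],[-0.6,[0,0,0],0],[-0.8,[0,0,0],0],[-0.8,[0,0,0],0],[-0.8,[0,0,0],0],[-0.8,[0,0,0],0],[-0.8,[0,0,0],0],[-0.8,[0,0,0],0]]' 25
```

```text
clock: 2.5
eef_pos: [504.8, -247.6, 92.1]
eef_rot: [-3.141, 0.0, 0.908]
wrist_force: [0.2, 0.3, -0.3]
finger_gap: 94.0
finger_force: 0.0
clock: 3.3
eef_pos: [504.8, -247.4, 92.0]
eef_rot: [-3.141, 0.0, 0.908]
wrist_force: [0.3, -0.2, -0.4]
finger_gap: 33.1
finger_force: 0.0
```

```bash
python3 -m creep '[[-0.8,[0,0,0],0],[-0.8,[0,0,0],0],[-0.8,[0,0,0],0],[-0.8,[0,0,0],0],[-0.8,[0,0,0],0]]' 25
```

```text
clock: 3.8
eef_pos: [504.7, -247.4, 92.0]
eef_rot: [-3.141, 0.0, 0.908]
wrist_force: [-0.0, 1.4, 0.2]
finger_gap: 23.9
finger_force: 25.0
```

```bash
python3 -m creep '[[-0.8,[0,0,-1],0],[-0.8,[0,0,-3],0],[-0.8,[0,0,-7],0],[-0.8,[0,0,-11],0],[-0.8,[0,0,-11],0],[-0.8,[0,0,-11],0]]' 25
python3 -m creep '[[-0.8,[21.4,-16.8,0],10.9],[-0.8,[21.4,-16.8,0],10.9],[-0.8,[21.4,-16.8,0],10.9],[-0.8,[21.4,-16.8,0],10.9],[-0.8,[21.4,-16.8,0],10.9],[-0.8,[21.4,-16.8,0],10.9],[-0.8,[21.4,-16.8,0],10.9],[-0.8,[21.4,-16.8,0],10.9],[-0.8,[21.4,-16.8,0],10.9],[-0.8,[21.4,-16.8,0],10.9],[-0.8,[21.4,-16.8,0],10.9],[-0.8,[21.4,-16.8,0],10.9]]'
python3 - <<'E'
from h import *
a=snap('side','s2.png');b=snap('top','t2.png')
s=manip.read_state();print(s['eef_pos'],s['finger_gap'])
for n in('side','top'):print(n,proj(n,s['eef_pos']-[0,0,86]),proj(n,s['eef_pos']))
cv2.imwrite('pics/c5.png',np.hstack([cv2.resize(a[130:250,210:330],(400,400)),cv2.resize(b[180:300,190:310],(400,400))])[:,:,::-1])
E
```

```text
clock: 4.4
eef_pos: [504.8, -247.4, 202.4]
eef_rot: [3.141, -0.0, 0.908]
wrist_force: [-0.3, -0.8, -3.6]
finger_gap: 23.3
finger_force: 25.0
clock: 5.6
eef_pos: [504.0, 24.2, 201.9]
eef_rot: [3.142, 0.0, -0.043]
wrist_force: [0.4, 0.2, -3.4]
finger_gap: 23.0
finger_force: 25.0
[504.04229995  24.34416412 202.01579749] 23.375657600514973
side [268.68399203 190.38449393] [268.29730895 161.76502978]
top [279.21022479 235.92916457] [279.04803973 228.76185235]
```

View pics/c5.png

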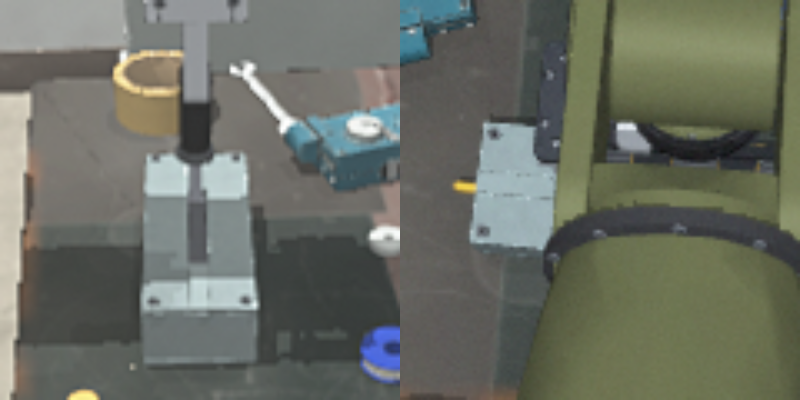

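The side crop shows the probe held upright over the slot, nose near crop (196,200) as predicted. I'll lower to just above the box and check alignment.

```bash
python3 -m creep '[[-0.8,[0,0,3],0],[-0.8,[0,0,5],0],[-0.8,[0,0,5],0],[-0.8,[0,0,5],0]]'
python3 - <<'E'
from h import *
a=snap('side','s3.png')
s=manip.read_state();print(s['eef_pos'],s['wrist_force'])
P=s['eef_pos']-[0,0,86];print(proj('side',P),proj('side',P+[0,0,30]))
g=cv2.cvtColor(a,7).astype(int)
for v in range(190,226,2): print(v,g[v,254:288].tolist())
cv2.imwrite('pics/c6.png',cv2.resize(a[170:240,235:305],(600,600),interpolation=cv2.INTER_CUBIC)[:,:,::-1])
E
```

```text
clock: 6.1
eef_pos: [504.3, 24.6, 152.7]
eef_rot: [-3.142, -0.0, -0.043]
wrist_force: [-0.2, 0.2, -2.0]
finger_gap: 23.6
finger_force: 25.0
[504.5591834   24.60241038 153.19653991] [ 0.58064919 -0.39820748 -2.30637832]
[269.07338988 205.45154039] [268.95177951 196.24475403]
190 [137, 138, 136, 135, 134, 136, 137, 137, 140, 101, 64, 45, 43, 46, 47, 45, 45, 44, 47, 82, 110, 128, 129, 129, 130, 134, 137, 137, 137, 140, 129, 116, 115, 114]
192 [137, 139, 139, 138, 138, 139, 137, 139, 146, 96, 75, 80, 72, 72, 75, 73, 77, 76, 85, 70, 109, 137, 139, 138, 137, 138, 138, 138, 139, 142, 126, 84, 69, 71]
194 [145, 137, 137, 137, 138, 137, 137, 139, 140, 127, 102, 80, 74, 74, 74, 73, 74, 69, 79, 114, 138, 139, 137, 139, 138, 137, 138, 137, 138, 140, 150, 100, 72, 76]
196 [144, 137, 137, 138, 139, 139, 140, 140, 139, 140, 144, 154, 96, 102, 119, 132, 114, 77, 134, 141, 137, 136, 137, 138, 140, 139, 139, 139, 140, 140, 150, 93, 59, 63]
198 [140, 137, 136, 138, 140, 139, 138, 139, 138, 139, 139, 149, 93, 107, 126, 129, 108, 86, 133, 141, 137, 137, 138, 138, 138, 139, 138, 136, 137, 138, 150, 91, 58
[... 1540 characters left out ...]
 105, 71]
218 [195, 179, 182, 189, 187, 185, 186, 187, 189, 187, 192, 205, 169, 199, 210, 208, 207, 212, 166, 187, 201, 197, 197, 199, 199, 198, 200, 206, 192, 175, 191, 155, 125, 80]
220 [127, 72, 86, 108, 177, 191, 190, 190, 186, 185, 202, 207, 183, 203, 210, 208, 209, 213, 200, 197, 197, 197, 199, 202, 201, 202, 206, 162, 90, 59, 81, 115, 141, 92]
222 [184, 163, 173, 177, 172, 169, 168, 168, 166, 166, 175, 178, 171, 175, 177, 175, 175, 176, 166, 171, 172, 171, 172, 174, 174, 171, 173, 178, 142, 145, 137, 130, 138, 89]
224 [102, 100, 123, 129, 131, 113, 112, 115, 115, 115, 114, 127, 128, 131, 130, 140, 147, 148, 120, 104, 113, 116, 117, 117, 132, 136, 129, 126, 126, 125, 119, 105, 105, 76]
```

View pics/c6.png

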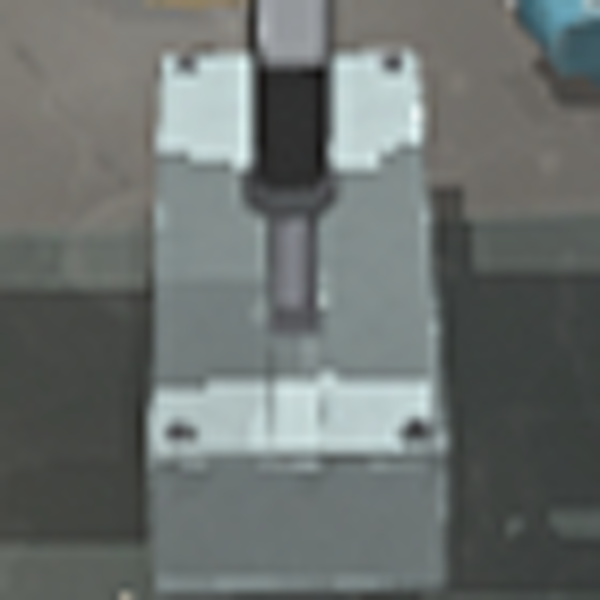

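The crop shows the shank centred at about column 268.5, inside the slot (265.7–271.9), with the nose at row 205 and the slot end at row ~209. It's aligned to within about 1 mm, so I'll lower gently.

```bash
python3 -m creep '[[-0.8,[0,0,0.4],0],[-0.8,[0,0,0.7],0],[-0.8,[0,0,0.9],0],[-0.8,[0,0,0.9],0]]' 
python3 -m creep '[[-0.8,[0,0,0.05],0],[-0.8,[0,0,0.1],0],[-0.8,[0,0,0.1],0]]' 15
```

```text
clock: 6.55
eef_pos: [503.9, 24.6, 142.9]
eef_rot: [3.142, 0.0, -0.043]
wrist_force: [0.3, 0.4, -3.3]
finger_gap: 23.6
finger_force: 25.0
clock: 6.85
eef_pos: [504.0, 24.7, 142.0]
eef_rot: [-3.142, 0.0, -0.043]
wrist_force: [-0.1, 0.3, -3.6]
finger_gap: 23.6
finger_force: 15.0
```

```bash
python3 -m creep '[[-0.8,[0,0.05,0],0],[-0.8,[0,0.1,0],0],[-0.8,[0,0.15,0],0],[-0.8,[0,0.15,0],0]]' 
python3 -m creep '[[-0.8,[0,0,0.03],0],[-0.8,[0,0,0.06],0],[-0.8,[0,0,0.06],0]]'
```

```text
clock: 7.25
eef_pos: [504.0, 23.1, 142.1]
eef_rot: [-3.142, -0.0, -0.043]
wrist_force: [-0.3, 0.1, -2.7]
finger_gap: 23.8
finger_force: 15.0
clock: 7.55
eef_pos: [504.0, 23.2, 141.4]
eef_rot: [-3.142, 0.0, -0.043]
wrist_force: [0.5, -0.0, -2.9]
finger_gap: 23.7
finger_force: 15.0
```

```bash
python3 -m creep '[[-0.8,[0,0,0.02],0],[-0.8,[0,0,0.04],0],[-0.8,[0,0,0.04],0]]'
```

```text
clock: 7.85
eef_pos: [504.0, 23.2, 141.0]
eef_rot: [3.142, 0.0, -0.043]
wrist_force: [-1.4, 0.0, -2.2]
finger_gap: 23.6
finger_force: 15.0
```

```bash
python3 -m creep '[[-0.8,[0,0,0.015],0],[-0.8,[0,0,0.03],0],[-0.8,[0,0,0.03],0]]'
```

```text
clock: 8.15
eef_pos: [504.1, 23.1, 140.8]
eef_rot: [-3.142, -0.0, -0.043]
wrist_force: [-0.2, 0.4, -1.3]
finger_gap: 23.9
finger_force: 15.0
```

```bash
python3 -m creep '[[-0.8,[0,0,0.015],0],[-0.8,[0,0,0.03],0],[-0.8,[0,0,0.03],0]]'
```

```text
clock: 8.45
eef_pos: [504.1, 23.2, 140.6]
eef_rot: [-3.142, -0.0, -0.043]
wrist_force: [0.5, 0.6, 0.3]
finger_gap: 23.7
finger_force: 15.0
```

```bash
python3 -m creep '[[-0.8,[0,0.05,0],0],[-0.8,[0,0.1,0],0],[-0.8,[0,0.1,0],0]]'
```

```text
clock: 8.75
eef_pos: [504.0, 22.3, 140.6]
eef_rot: [-3.141, -0.0, -0.043]
wrist_force: [0.5, 2.7, 1.1]
finger_gap: 23.8
finger_force: 15.0
```

```bash
python3 -m creep '[[-0.8,[0,-0.2,0],0],[-0.8,[0,-0.4,0],0],[-0.8,[0,-0.6,0],0],[-0.8,[0,-0.8,0],0],[-0.8,[0,-0.8,0],0]]'; python3 -m creep '[[-0.8,[0,-0.15,0],0],[-0.8,[0,-0.3,0],0],[-0.8,[0,-0.45,0],0],[-0.8,[0,-0.6,0],0],[-0.8,[0,-0.6,0],0]]'
```

```text
clock: 9.25
eef_pos: [504.3, 30.3, 140.5]
eef_rot: [3.142, -0.0, -0.043]
wrist_force: [0.8, -2.3, 3.5]
finger_gap: 24.1
finger_force: 15.0
clock: 9.75
eef_pos: [504.6, 36.4, 140.5]
eef_rot: [-3.141, -0.0, -0.043]
wrist_force: [0.3, -3.8, 2.6]
finger_gap: 23.6
finger_force: 15.1
```

```bash
python3 -m creep '[[-0.8,[0,-0.13,0],0],[-0.8,[0,-0.26,0],0],[-0.8,[0,-0.4,0],0]]'
```

```text
clock: 10.05
eef_pos: [504.8, 40.1, 140.6]
eef_rot: [3.141, -0.0, -0.043]
wrist_force: [-0.8, -4.9, 5.6]
finger_gap: 24.0
finger_force: 15.3
```

```bash
python3 -m creep '[[-0.8,[0,-0.13,0],0],[-0.8,[0,-0.26,0],0],[-0.8,[0,-0.4,0],0]]'
```

```text
clock: 10.35
eef_pos: [505.1, 44.2, 140.8]
eef_rot: [3.141, -0.001, -0.043]
wrist_force: [-0.7, -4.8, 6.4]
finger_gap: 24.6
finger_force: 15.7
```

```bash
python3 -m creep '[[-0.8,[0,-0.13,0],0],[-0.8,[0,-0.26,0],0],[-0.8,[0,-0.4,0],0]]'
```

```text
clock: 10.65
eef_pos: [505.3, 48.2, 140.8]
eef_rot: [3.141, -0.001, -0.043]
wrist_force: [0.7, -4.5, 6.7]
finger_gap: 25.1
finger_force: 15.9
```

```bash
python3 -m creep '[[-0.8,[0,0,-0.05],0],[-0.8,[0,0,-0.1],0]]' 30
```

```text
clock: 10.85
eef_pos: [504.9, 48.3, 141.3]
eef_rot: [-3.141, 0.0, -0.043]
wrist_force: [0.8, -2.1, 0.2]
finger_gap: 24.3
finger_force: 29.7
```

```bash
python3 -m creep '[[-0.8,[0,-0.13,0],0],[-0.8,[0,-0.26,0],0],[-0.8,[0,-0.4,0],0]]'
```

```text
clock: 11.15
eef_pos: [505.1, 52.3, 141.3]
eef_rot: [-3.141, 0.0, -0.043]
wrist_force: [0.7, -3.4, 2.0]
finger_gap: 24.1
finger_force: 29.9
```

```bash
python3 -m creep '[[-0.8,[0,-0.13,0],0],[-0.8,[0,-0.26,0],0],[-0.8,[0,-0.4,0],0]]'
```

```text
clock: 11.45
eef_pos: [505.4, 56.3, 141.4]
eef_rot: [-3.141, 0.0, -0.043]
wrist_force: [-0.4, -2.4, 0.7]
finger_gap: 24.3
finger_force: 29.7
```

```bash
python3 -m creep '[[-0.8,[0,-0.13,0],0],[-0.8,[0,-0.26,0],0],[-0.8,[0,-0.4,0],0]]'
```

```text
clock: 11.75
eef_pos: [505.5, 60.3, 141.4]
eef_rot: [-3.142, 0.0, -0.043]
wrist_force: [0.1, -2.7, -0.2]
finger_gap: 24.5
finger_force: 29.7
```

```bash
python3 -m creep '[[-0.8,[0,-0.13,0.03],0],[-0.8,[0,-0.26,0.03],0],[-0.8,[0,-0.4,0.03],0]]'
```

```text
clock: 12.05
eef_pos: [505.8, 64.1, 141.2]
eef_rot: [3.141, -0.0, -0.043]
wrist_force: [-0.6, -3.4, 2.7]
finger_gap: 24.4
finger_force: 30.0
```

```bash
python3 -m creep '[[-0.8,[0,-0.13,0],0],[-0.8,[0,-0.26,0],0],[-0.8,[0,-0.4,0],0]]'
```

```text
clock: 12.35
eef_pos: [505.9, 68.5, 141.1]
eef_rot: [-3.141, 0.0, -0.043]
wrist_force: [0.1, 1.1, -3.0]
finger_gap: 23.9
finger_force: 29.1
```

```bash
python3 -m creep '[[-0.8,[0,-0.13,0],0],[-0.8,[0,-0.26,0],0],[-0.8,[0,-0.4,0],0]]'
```

```text
clock: 12.65
eef_pos: [505.9, 72.4, 140.8]
eef_rot: [-3.141, 0.001, -0.043]
wrist_force: [0.3, -0.2, -2.9]
finger_gap: 24.1
finger_force: 29.2
```

The plate force fell away between y=64 and 68, so the nose is over the port. I'll lower it in small steps.

```bash
python3 -m creep '[[-0.8,[0,0,0.05],0],[-0.8,[0,0,0.1],0],[-0.8,[0,0,0.1],0]]'
```

```text
clock: 12.95
eef_pos: [506.0, 72.1, 140.0]
eef_rot: [-3.141, 0.0, -0.043]
wrist_force: [0.8, 0.3, -2.0]
finger_gap: 24.2
finger_force: 29.2
```

```bash
python3 -m creep '[[-0.8,[0,0,0.08],0],[-0.8,[0,0,0.15],0],[-0.8,[0,0,0.15],0]]'
```

```text
clock: 13.25
eef_pos: [506.0, 72.1, 138.5]
eef_rot: [-3.142, 0.0, -0.043]
wrist_force: [1.3, 0.5, -3.1]
finger_gap: 24.2
finger_force: 29.1
```

```bash
python3 -m creep '[[-0.8,[0,0,0.15],0],[-0.8,[0,0,0.3],0],[-0.8,[0,0,0.45],0],[-0.8,[0,0,0.6],0],[-0.8,[0,0,0.6],0]]'
```

```text
clock: 13.75
eef_pos: [506.0, 72.1, 132.4]
eef_rot: [3.142, 0.0, -0.043]
wrist_force: [0.2, 0.7, -3.1]
finger_gap: 24.3
finger_force: 29.1
```

```bash
python3 -m creep '[[-0.8,[0,0,0.2],0],[-0.8,[0,0,0.4],0],[-0.8,[0,0,0.6],0],[-0.8,[0,0,0.8],0],[-0.8,[0,0,0.8],0]]'
```

```text
clock: 14.25
eef_pos: [505.9, 72.1, 124.3]
eef_rot: [3.142, 0.0, -0.043]
wrist_force: [0.4, -0.8, -3.1]
finger_gap: 23.9
finger_force: 29.2
```

```bash
python3 -m creep '[[-0.8,[0,0,0.2],0],[-0.8,[0,0,0.4],0],[-0.8,[0,0,0.6],0],[-0.8,[0,0,0.8],0],[-0.8,[0,0,0.8],0]]'
```

```text
clock: 14.75
eef_pos: [506.0, 72.1, 116.3]
eef_rot: [3.142, 0.0, -0.043]
wrist_force: [0.8, 0.9, -2.1]
finger_gap: 24.0
finger_force: 29.2
```

```bash
python3 -m creep '[[-0.8,[0,0,0.3],0],[-0.8,[0,0,0.6],0],[-0.8,[0,0,0.8],0],[-0.8,[0,0,0.95],0],[-0.8,[0,0,0.95],0]]'
```

```text
clock: 15.25
eef_pos: [506.0, 72.1, 106.9]
eef_rot: [3.142, 0.0, -0.043]
wrist_force: [0.7, -0.5, -2.6]
finger_gap: 24.0
finger_force: 29.2
```

```bash
python3 -m creep '[[-0.8,[0,0,0.05],0],[-0.8,[0,0,0.1],0],[-0.8,[0,0,0.1],0]]'
```

```text
clock: 15.55
eef_pos: [506.1, 72.1, 106.1]
eef_rot: [-3.142, -0.0, -0.043]
wrist_force: [-0.2, 0.9, -2.6]
finger_gap: 24.0
finger_force: 29.2
```

```bash
python3 -m creep '[[-0.8,[0,0,0.04],0],[-0.8,[0,0,0.08],0],[-0.8,[0,0,0.08],0]]' 3; python3 -m creep '[[-0.4,[0,0,0],0],[-0.3,[0,0,0],0],[-0.1,[0,0,0],0],[0.1,[0,0,0],0],[0.2,[0,0,0],0],[0.2,[0,0,0],0],[0.2,[0,0,0],0],[0.2,[0,0,0],0]]'
```

```text
clock: 15.85
eef_pos: [506.5, 72.0, 106.0]
eef_rot: [3.141, -0.001, -0.043]
wrist_force: [-1.0, -1.2, 5.7]
finger_gap: 25.0
finger_force: 3.1
clock: 16.65
eef_pos: [506.1, 72.1, 105.3]
eef_rot: [-3.142, 0.0, -0.043]
wrist_force: [-0.7, 0.1, 0.3]
finger_gap: 56.1
finger_force: 0.0
```

```bash
python3 -m creep '[[0.4,[0,0,0],0],[0.4,[0,0,0],0],[0.4,[0,0,-2],0],[0.4,[0,0,-6],0],[0.4,[0,0,-11],0],[0.4,[0,0,-15],0],[0.4,[-10,0,-18],0],[0.4,[-15,0,-18],0],[0.4,[-18,0,-18],0],[0.4,[-18,0,-18],0],[0.4,[-18,0,-18],0]]'
python3 - <<'E'
from h import *
a=snap('side','s4.png');b=snap('top','t4.png')
cv2.imwrite('pics/c7.png',np.hstack([cv2.resize(a[130:330,200:400],(400,400)),cv2.resize(b[180:320,190:330],(400,400))])[:,:,::-1])
def br(im,x0,y0,x1,y1):
    m=cv2.inRange(cv2.cvtColor(im[y0:y1,x0:x1],41),(15,120,100),(35,255,255))
    n,_,st,ce=cv2.connectedComponentsWithStats(m);i=1+np.argmax(st[1:,4]);return ce[i]+[x0,y0]
p=br(a,245,150,290,215);q=br(b,230,215,300,260);print(p,q,tri(('side',*p),('top',*q)))
E
```

```text
clock: 17.75
eef_pos: [324.1, 80.1, 286.5]
eef_rot: [-3.141, -0.003, -0.042]
wrist_force: [0.8, -0.9, -0.3]
finger_gap: 65.5
finger_force: 0.0
[268.2 171.2] [257.78125 231.90625] (array([506.05737295,  72.58233424, 145.79595441]), np.float64(0.398577021026662))
```

View pics/c7.png

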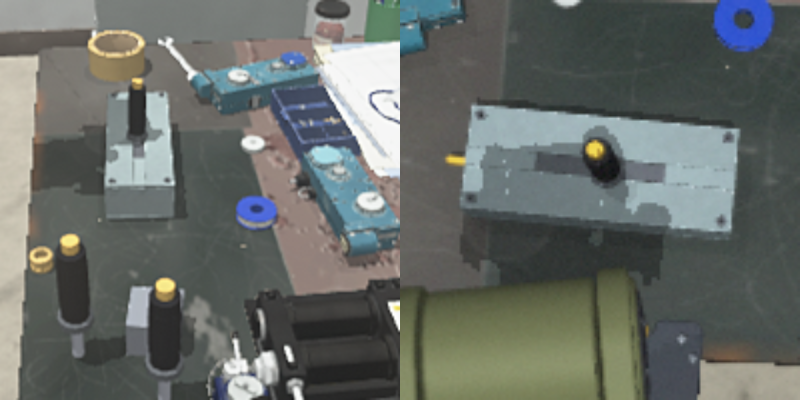

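The crop shows the probe standing upright in the port with its collar on the box. The stub is at (506,73,146), straight above the release point, and the bystanders are where they were.

```bash
python3 -c "
from cell import manip
print(manip.sign_off())"
```

```text
the job is handed in; nothing more can be done
None
```

The probe is seated in the hidden port at about (506, 72) mm, upright with its collar down on the box and the gripper clear. The highest contact force I read was about 10 N, the bystanders look unmoved, and the job was handed in at about 18 s.

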